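# Drift a jammed stick stub out of the beech block

## Task

A stub of plastic stick is jammed in the bore of the beech block in the vise. Take the steel drift from its wooden stand and, pressing gently, push the stub down through the bore until it drops into the tray and the drift's collar comes to rest lightly but firmly on the block for a moment; never lean hard on the stub or the block. Then put the drift back in its stand, upright and fully home, with the stub left in the tray and the other toys left where they are.

Things in the scene. Friction and masses are not known exactly. Their poses are not given: they have to be found in the camera images.
- drift: The drift, a hand-pushed rod that stands upright in the stand at the start. Origin at the centre of its lower tip, z up along the rod to the handle. Steel shaft 14 mm diameter from z 0 to 54 mm, steel collar 28 mm diameter from 54 to 60 mm, round dark wooden handle 24 mm diameter from 60 to 115 mm (grasp it here, any yaw). Mass about 0.13 kg.
- stand: The drift's stand, a fixed wooden block 60 x 60 mm, 66 mm high, origin at the centre of its underside, z up. An 18 mm through hole with a 2 mm chamfer runs down its middle. When the drift is home its collar rests on the top and its tip is 12 mm above the stand's origin.
- vise: Small steel bench vise, fixed; origin at the centre of its underside, z up. Jaw tops 100 mm high; base 130 x 70 mm; screw on the -x side, out to 106 mm. It grips a beech block 40 (x) x 112 (y) x 50 mm (z) that counts as part of it, spans y -27 to +85 mm and overhangs on the +y side, where the bore is. The block does not move in the jaws.
- bore (a point): A point of the vise on the axis of the block's vertical 17 mm through bore (2 mm chamfer), level with the jaw tops; at x 0, y +63, z +100 mm from the vise's origin, axes as the vise. How high the block is clamped is not measured and differs each time: its top is anywhere 16 to 30 mm above this point, its underside 50 mm below its top; feel for it.
- stub: White plastic stub, 16 mm diameter, 32 mm long, origin at its centre, z along it; at first upright in the bore, its top 2 to 20 mm below the block's top. Sprung strips grip it: it takes a steady push of about 5 to 14 N, fading over the last few mm, and drops once its top is about 44 mm below the block's top. The drift then moves freely until its collar meets the block, 54 mm in.
- tray: Fixed open steel tray under the bore, 100 mm (x) by 80 mm (y), 20 mm high, walls 4 mm, origin at the centre of its underside, turned like the vise.
- puzzle: Bystander: fixed wooden sliding tile puzzle 100 x 100 x 16 mm, origin at the centre of its underside.
- poptoy: Bystander: loose purple silicone pop toy 90 x 90 x 18 mm, origin at the centre of its underside.
- car: Bystander: loose wooden toy car 90 x 54 x 51 mm, origin at the centre of its underside.
- loose_stick: Bystander: loose plastic stick 130 mm long, 10 mm diameter, lying on the shelf, origin at the middle of its underside, x along it.
- mallet: Bystander: loose wooden toy mallet 190 mm long, 40 mm high, lying on the shelf, origin on the shelf at mid-length.
Mind the look-alikes: they are no part of the job. Of the things that look like the vise, the middle-sized one is meant. Leave any orange or purple look-alike of the drift alone.

How it is judged (in metres and radians):
On the way, in this order (a step that is already met when the one before it is completed fails the run):
1. the drift is lifted out of its stand (z of drift in the frame of stand above 0.075 m), for 0.2 s.
2. the drift, upright in the bore, presses on the stub (contact force between drift and stub above 2 N and horizontal distance between drift and stub below 0.006 m and angle between drift's own z axis and vertical below 0.15 rad), for 0.2 s.
3. the stub has dropped into the tray and the drift, in the bore, bears on the block with more than 3 N (x of stub in the frame of tray between -0.046 and 0.046 m and y of stub in the frame of tray between -0.036 and 0.036 m and z of stub in the frame of tray below 0.03 m and contact force between drift and vise above 3 N and angle between drift's own z axis and vertical below 0.15 rad and horizontal distance between drift and bore below 0.006 m and z of drift in the frame of bore below -0.02 m), for 0.2 s.
At the end, for the whole second after the job is handed in: The stub lies at rest in the tray (its centre within 46 x 36 mm of the tray's centre and lower than 30 mm above its underside), and the drift stands at rest in its stand, within 6 mm of its middle, upright within 0.08 rad and its tip less than 15 mm above the stand's underside (x of stub in the frame of tray between -0.046 and 0.046 m and y of stub in the frame of tray between -0.036 and 0.036 m and z of stub in the frame of tray below 0.03 m and linear speed of each of stub, drift below 0.02 m/s and horizontal distance between drift and stand below 0.006 m and z of drift in the frame of stand below 0.015 m and angle between drift's own z axis and vertical below 0.08 rad); the robot touches nothing.
It fails at once if the drift presses on the vise or its block with more than 25 N (contact force between drift and vise above 25 N).
It fails at once if the drift presses on the stub with more than 25 N (contact force between drift and stub above 25 N).
It fails at once if a loose bystander is moved by more than 20 mm (distance of any of poptoy, car, loose_stick, mallet from where it was at the start of the episode above 0.02 m).
It also fails if it takes over 61 s, if anything falls off the work surface, if the arm or the gripper's body presses on something with over 40 N, if the wrist force passes 120 N, or if a joint passes its speed limit or range.

## Robot

A 6-joint arm with a two-finger parallel gripper is mounted at the origin on the work surface. World frame = base frame: x ahead of the robot, y to its left, z up, the work surface at z = 0. Lengths are in mm, angles in rad, forces in N, time in s.
With the tool pointing down it reaches from about 275 to 750 mm from the base axis. Payload 10.2 kg.
Tool frame: the origin (TCP) lies at the very end of the fingers, on their centre line; the grasp point (between the pads) lies 19 mm behind it; z points along the fingers, y is the line along which they close (so a half turn about z gives the same grasp; the last joint's range is limited). The gripper opens to 85 mm and grips with 20 to 120 N. Pads are 22 mm wide; open, the fingers measure 114 mm over their backs; the gripper's body (76 mm by 85 mm) begins 54 mm behind the grasp point. The pads swing forward as they close: fully open they stand 13 mm farther back than shut.
Start: joints at [0.981, 0.313, 1.498, -0, 1.331, -0.223], TCP at [188.294, 490.078, 231.294] pointing down, gripper open.
Joint ranges: [-2.94, 2.94], [-0.97, 2.17], [0.19, 2.56], [-1.23, 4.37], [0.02, 3.11], [-2.88, 2.88]. Speed limits (rad/s): [2.39, 2.39, 3.01, 3.14, 3.14, 3.14].

## Interface

Orientations are given as a unit quaternion [w, x, y, z].
In Python, from rig import * gives the robot as it stands. The module is installed in compiled form; this text tells all that it offers.
- The arm moves only by the shell command python3 -m crank 'ROWS' [FORCE]. ROWS is JSON, a list that holds one entry, the list of rows, each a list of 7 numbers: the shift along the tool's x, y, z in units of 25 mm (1.0 is 25 mm), then the turn, a rotation vector about the tool's x, y, z in units of 8 degrees (1.0 is 8 degrees), then the finger opening in mm, from 0 to 85.4. A call has exactly 8 rows; each row shifts and turns the commanded pose from where the row before left it, along the tool's axes as they then stand; what a row does not reach is not made up. A row lasts 1/10 s, in which the tool goes at most 50 mm and 8.59 degrees, less where a joint would pass 70% of its speed; a pose out of reach is approached as far as the arm can. A call is refused whole if a number of a shift passes 1 or a number of a turn 1, either way. A call with a gripper value outside its range is refused whole. The fingers move at their own pace and stop on an object; FORCE is the grip in N (left out, the last holds). Time passes only in rows, so rows that do not move let the fingers close, or fill a call up. It gives the time, the measured TCP pose, the force, the opening and the grip force at its end, in the units of the state.
- sense(): the state, without advancing time (a new reading comes with each control period).
- capture(name): name is "scene" or "top" or "wrist"; returns the picture (384x512x3 uint8, blue, green, red); there is no depth.
- camera_model(name): a dict with "fx", "fy", "cx", "cy" (pixels), "world_from_camera" (4x4, takes a point from camera to world coordinates); the wrist camera has in their place "T_tool_cam" (4x4, takes a point from camera to tool coordinates, whose origin is the TCP and whose axes are the flange's). Camera axes: x right, y up, looking along -z (the intrinsics and any distortion apply to the point x, -y, -z); pixel columns grow to the right and rows downward; lengths in mm; the calibration is good to about 2 mm. The wrist camera is an equidistant fisheye: a pixel r from the principal point sees the ray r / f radians off the axis. A picture is of the moment at which its call begins: read the wrist's pose just before it. camera_model takes no time and is no camera call.
- finish_job(): hands the job in; it is judged then, once.
The state is a dict: "time_s": time; "joints": joint angles; "dq": joint speeds; "tau": joint torques, N m; "eef_pos": TCP position; "ee_rot": TCP orientation; "force": force on the tool from outside, world axes, zero at the start; "wrist_torque": the same for the moment, N m; "grip_width": opening from 0.0 (shut) to 1.0 (fully open); "grip_force": force on a finger pad.
Only numpy, scipy, OpenCV 4.12 (cv2) and the standard library are available. Lean on these libraries where they do the work, as an engineer would, in place of code of your own. Each camera call takes 0.05 s, during which the arm holds its last target. There are 200 camera calls.

## Working session

There is one attempt and no reset: what is moved stays moved. The work goes in short steps, Python scripts to look and compute and a shell command to move; the robot and the scene stay as the last step left them, time stands still between calls to the robot, and variables do not carry over. Pictures are saved under pics/ and viewed, at most 10 in all, crops included, and the job is handed in when it is done.

```bash
mkdir -p pics
python3 - <<'E'
from rig import *
import cv2,numpy as np
s=sense();print(s)
for n in("scene","top"):
    im=capture(n);cv2.imwrite(f"pics/{n}0.png",im)
    print(n,camera_model(n))
print(camera_model("wrist"))
E
```

```text
{'time_s': 0.0, 'joints': array([ 9.80572206e-01,  3.13450590e-01,  1.49845980e+00, -3.28015105e-05,
        1.33101175e+00, -2.23389909e-01]), 'dq': array([-0.00077306,  0.00020694,  0.00071227, -0.00079462, -0.00213231,
        0.00113754]), 'tau': array([ 1.81959625e-03, -4.12274730e+01, -2.59742421e+01, -1.15153121e-04,
        4.14130365e-03,  5.86075930e-05]), 'eef_pos': array([188.1575303 , 489.83469132, 230.7262309 ]), 'ee_rot': array([-2.48394345e-04,  1.82386539e-01,  9.83226682e-01, -6.16791804e-04]), 'force': array([-0.83629264,  0.01722661,  0.26223081]), 'wrist_torque': array([-0.0022047 , -0.00530929, -0.02926415]), 'grip_force': 0.0, 'grip_width': 0.9978485558780914}
scene {'fx': 495.41774607104253, 'fy': 495.41774607104253, 'cx': 249.87990392552214, 'cy': 192.67324182166112, 'world_from_camera': array([[ 5.23320327e-01, -6.19090093e-01,  5.85545295e-01,
         1.18768572e+03],
       [ 8.52043518e-01,  3.90284881e-01, -3.48854633e-01,
        -5.38586552e+02],
       [-1.25570290e-02,  6.81472794e-01,  7.31735712e-01,
         9.95203590e+02],
       [ 0.00000000e+
[... 294 characters left out ...]
2946e-01, -8.80937760e-03,  1.47132935e-02,
        -7.55124937e+01],
       [ 1.30472387e-02,  1.66018690e-01,  9.86036289e-01,
         1.20477630e+03],
       [ 0.00000000e+00,  0.00000000e+00,  0.00000000e+00,
         1.00000000e+00]])}
{'fx': 297.3186396354542, 'fy': 297.3186396354542, 'cx': 255.80104055804304, 'cy': 191.65308991121768, 'T_tool_cam': array([[-3.64026991e-04,  9.60825169e-01,  2.77154943e-01,
         7.16941287e+01],
       [ 9.99999832e-01,  4.74562650e-04, -3.31745150e-04,
         1.52129400e-01],
       [-4.50276474e-04,  2.77154776e-01, -9.60825181e-01,
        -1.42357816e+02],
       [ 0.00000000e+00,  0.00000000e+00,  0.00000000e+00,
         1.00000000e+00]])}
```

View pics/scene0.png

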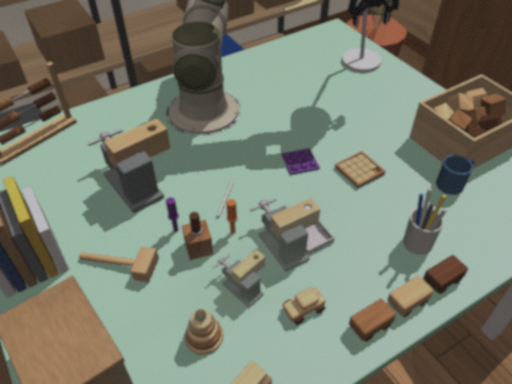

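View pics/top0.png

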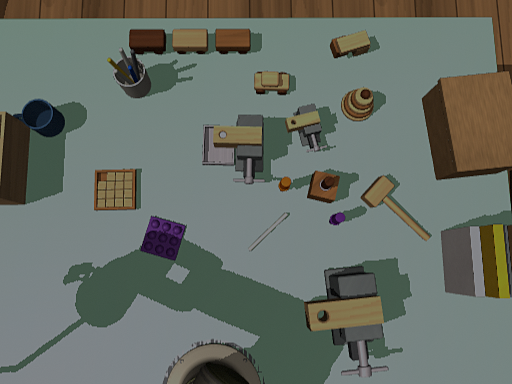

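The scene picture shows three vise-like things. In the top view they are the large one at (355,315), the middle one at (240,135) with a tray, and the small one at (307,125). The middle-sized one, with the tray, is the one meant. There are three drift-like things: brown-handled in the wooden stand at top (325,185), orange at (286,184) and purple at (338,218). The brown one in the stand fits. I'll confirm with one crop.

Run:
```python
import cv2,numpy as np
t=cv2.imread("pics/top0.png")[105:225,195:355]; s=cv2.imread("pics/scene0.png")[190:280,170:345]
a=cv2.resize(t,None,fx=4,fy=4,interpolation=cv2.INTER_CUBIC)[:, :]
b=cv2.resize(s,(0,0),fx=4,fy=4,interpolation=cv2.INTER_CUBIC)
cv2.imwrite("pics/crop_t.png",cv2.resize(t,None,fx=5,fy=5,interpolation=cv2.INTER_CUBIC));cv2.imwrite("pics/crop_s.png",b)
```

```text
(no output)
```

View pics/crop_t.png

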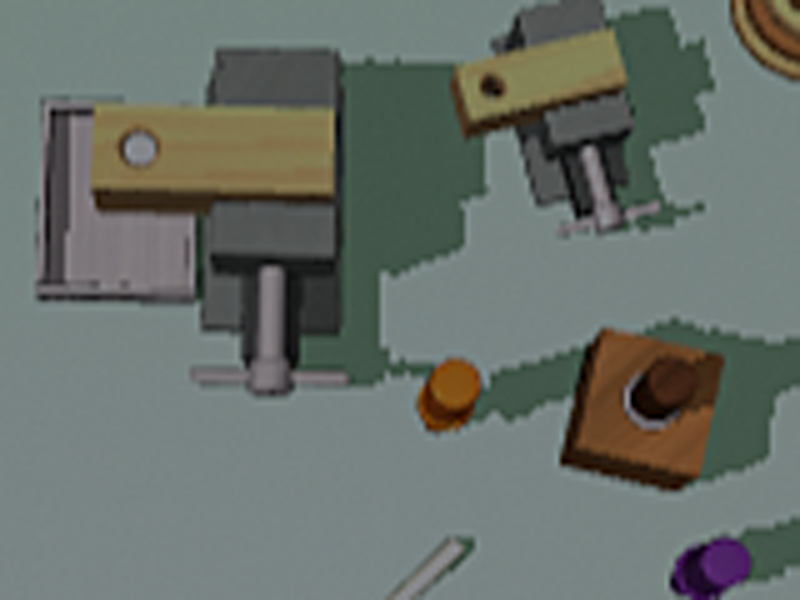

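View pics/crop_s.png

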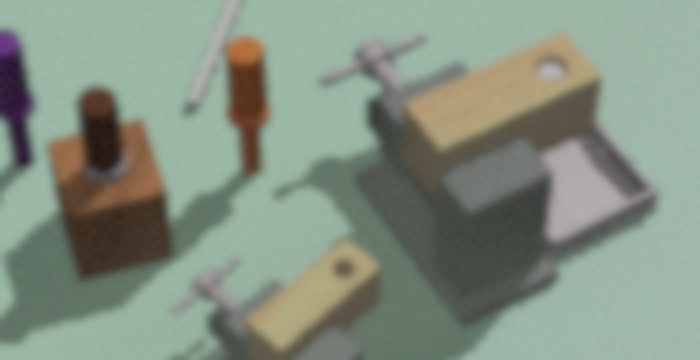

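Confirmed. In the top crop, the middle vise's block has the white stub in its bore at (139,148), with the tray below it. The brown-handled drift stands in the wooden stand, with its handle top at (672,385). Orange and purple are free-standing look-alikes. Next I'll triangulate.

```bash
cat > h.py <<'E'
from rig import *
import numpy as np,cv2
from scipy.spatial.transform import Rotation as R
def ray(n,u,v):
    m=camera_model(n);T=m["world_from_camera"]
    d=T[:3,:3]@np.array([(u-m["cx"])/m["fx"],-(v-m["cy"])/m["fy"],-1]);return T[:3,3],d/np.linalg.norm(d)
def onz(n,u,v,z):
    o,d=ray(n,u,v);return o+d*(z-o[2])/d[2]
def tri(a,b):
    (o1,d1),(o2,d2)=ray("top",*a),ray("scene",*b)
    k=np.linalg.lstsq(np.c_[d1,-d2],o2-o1,rcond=None)[0];p,q=o1+k[0]*d1,o2+k[1]*d2
    return (p+q)/2,np.linalg.norm(p-q)
def rot(s=None):
    q=(s or sense())["ee_rot"];return R.from_quat([q[1],q[2],q[3],q[0]]).as_matrix()
def wpix(p,s=None):   # world point to wrist pixel
    s=s or sense();m=camera_model("wrist");T=m["T_tool_cam"]
    t=rot(s).T@(np.asarray(p)-s["eef_pos"]);c=T[:3,:3].T@(t-T[:3,3]);x,y,z=c[0],-c[1],-c[2]
    r=np.hypot(x,y);th=np.arctan2(r,z);return np.array([m["cx"]+m["fx"]*th*x/r,m["cy"]+m["fy"]*th*y/r])
def wonz(u,v,z,s=None):
    s=s or sense();m=camera_model("wrist");T=m["T_tool_cam"]
    a=np.array([(u-m["cx"])/m["fx"],(v-m["cy"])/m["fy"]]);r=np.linalg.norm(a)
    c=np.array([np.sin(r)*a[0]/r,-np.sin(r)*a[1]/r,-np.cos(r)]);W=rot(s)
    o=s["eef_pos"]+W@T[:3,3];d=W@T[:3,:3]@c;return o+d*(z-o[2])/d[2]
def move(target,s=None):   # tool-axis shift in units
    s=s or sense();return rot(s).T@(np.asarray(target)-s["eef_pos"])/25
E
python3 - <<'E'
from h import *
c=lambda u,v:((u+.5)/5-.5+195,(v+.5)/5-.5+105)
d=lambda u,v:((u+.5)/4-.5+170,(v+.5)/4-.5+190)
print("bore",tri(c(139,148),d(551,68)),onz("top",*c(139,148),123))
print("handle top",tri(c(672,383),d(99,100)),onz("top",*c(672,383),127))
print("collar",onz("top",*c(652,398),70),onz("scene",*d(105,168),70))
print("orange top",tri(c(456,385),d(246,48)),"purple",onz("top",*c(725,563),115))
print("stand corners",[onz("top",*c(*p),66)[:2].round(1) for p in((603,330),(722,353),(695,487),(572,460))])
print("block edge",[onz("top",*c(*p),123)[:2].round(1) for p in((95,105),(335,107),(93,189),(335,192))])
print(rot().round(3))
E
```

```text
bore (array([596.50629641, -28.73106823, 118.12816345]), np.float64(1.5247913247850038)) [595.5977733  -28.28489109 123.        ]
handle top (array([ 483.1477609 , -269.30421865,  126.67543801]), np.float64(0.8060037056640624)) [ 482.91942935 -269.61084974  127.        ]
collar [ 485.2389659  -270.04863962   70.        ] [ 486.75365207 -272.70403801   70.        ]
orange top (array([ 484.81504533, -172.53643167,  115.66190197]), np.float64(0.22517965126263395)) purple [ 402.12232366 -292.65769186  115.        ]
stand corners [array([ 519.2, -248.4]), array([ 507.4, -305.2]), array([ 442.9, -289.6]), array([ 456.3, -231.5])]
block edge [array([616.2,  -8. ]), array([ 614.5, -119. ]), array([576.3,  -7.1]), array([ 574. , -118.4])]
[[-0.934  0.359 -0.001]
 [ 0.359  0.934 -0.001]
 [ 0.    -0.001 -1.   ]]
```

```bash
python3 -m crank '[[[-0.9,-1,0,0,0,0,85],[-0.9,-1,0,0,0,0,85],[-0.9,-1,0,0,0,0,85],[-0.9,-1,0,0,0,0,85],[-0.9,-1,0,0,0,0,85],[-0.9,-1,0,0,0,0,85],[-0.9,-1,0,0,0,0,85],[-0.9,-1,0,0,0,0,85]]]' 40
python3 -m crank '[[[-0.9,-1,0,0,0,0,85],[-0.9,-1,0,0,0,0,85],[-0.9,-1,0,0,0,0,85],[-0.9,-1,0,0,0,0,85],[-0.9,-1,0,0,0,0,85],[-0.9,-1,0,0,0,0,85],[-0.9,-1,0,0,0,0,85],[-0.9,-1,0,0,0,0,85]]]'
python3 - <<'E'
from h import *
print(move([483.5,-269.5,200]))
E
```

```text
time_s: 0.9
eef_pos: [284.7, 237.5, 231.2]
ee_rot: [-0.0, 0.182, 0.983, -0.0]
force: [0.1, 0.5, -0.0]
grip_width: 0.997
grip_force: 0.0
time_s: 1.7
eef_pos: [381.0, -13.8, 231.2]
ee_rot: [-0.0, 0.183, 0.983, 0.0]
force: [0.6, 0.7, 0.4]
grip_width: 0.993
grip_force: 0.0
[-7.4966517  -8.07495608  1.24547891]
```

```bash
python3 -m crank '[[[-0.95,-1,0.2,0,0,0,85],[-0.95,-1,0.2,0,0,0,85],[-0.95,-1,0.2,0,0,0,85],[-0.95,-1,0.2,0,0,0,85],[-0.95,-1,0.2,0,0,0,85],[-0.95,-1,0.2,0,0,0,85],[-0.95,-1,0,0,0,0,85],[-0.8,-1,0,0,0,0,85]]]'
python3 - <<'E'
from h import *
s=sense();im=capture("wrist");cv2.imwrite("pics/w1.png",im)
print(s["eef_pos"],move([483.5,-269.5,200]))
print(wpix([483.5,-269.5,127]),wpix([483.5,-269.5,72]))
E
```

```text
time_s: 2.5
eef_pos: [483.3, -267.2, 200.7]
ee_rot: [-0.0, 0.182, 0.983, 0.0]
force: [0.9, 0.6, 0.6]
grip_width: 0.998
grip_force: 0.0
[ 483.34239641 -267.21089922  200.65809403] [0.03709286 0.05502214 0.01716584]
[257.42325102 202.33463186] [257.15784924 184.09845914]
```

View pics/w1.png

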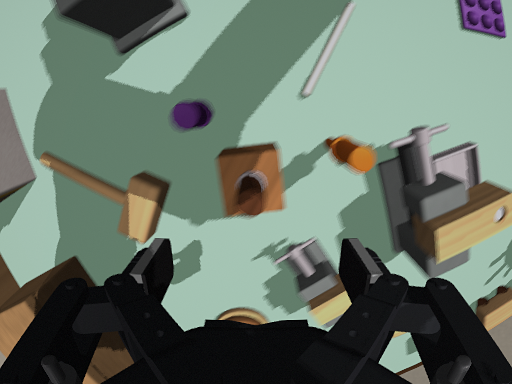

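The wrist view shows the drift's handle top near (249,203), with the collar ring at (252,182). That is about 8 px left of the prediction. The arm may still have been settling, so I'll retake it at rest with a mask.

```bash
python3 -m crank '[[[0,0,0,0,0,0,85],[0,0,0,0,0,0,85],[0,0,0,0,0,0,85],[0,0,0,0,0,0,85],[0,0,0,0,0,0,85],[0,0,0,0,0,0,85],[0,0,0,0,0,0,85],[0,0,0,0,0,0,85]]]' >/dev/null
python3 - <<'E'
from h import *
s=sense();im=capture("wrist");cv2.imwrite("pics/w2.png",im)
print(s["eef_pos"],s["dq"].round(4))
hsv=cv2.cvtColor(im,cv2.COLOR_BGR2HSV)
for y in range(160,222,4): print(y,' '.join(f"{v:3d}" for v in hsv[y,212:292:3,2]))
m=camera_model("wrist")
print(wpix([483.5,-269.5,127]),wpix([483.5,-269.5,72]))
c=cv2.resize(im[120:240,180:340],None,fx=5,fy=5,interpolation=cv2.INTER_CUBIC);cv2.imwrite("pics/w2c.png",c)
E
```

```text
[ 483.03272268 -265.87108811  201.34438075] [ 0.0006  0.0009 -0.0005 -0.0006  0.0017  0.0002]
160 128 128 102 104 104 105 100 102 105 108 109 105 108 103 100 101 163 167 163 162 158 161 154 159 198 198 201
164 128 127 114 105 106 102  99 104 106 108 104 108 106  99 102 144 161 165 159 159 163 155 157 145 199 204 127
168 128 129 127 104 103  99 103 107 108 105 108 108 102 104 163 162 169 158 160 160 156 157 150 148 125 127 127
172 128 128 130 105 100 102 104 109 108 107 103 102 115 103 173 193 154 163 159 159 155 153 148 149 128 126 128
176 127 128 128 101  98 105 109 108 105 100 115  28  28  29  25  42  77 196 151 154 156 147 145 163 128 127 127
180 128 127 128  99 104 107 108 105 109 117  27  29  28  29  24  50  44  51 136 157 146 146 157 169 127 127 127
184 127 127 128 113 106 108 108 108 109 102  30  30  28  26  24  22  45  47 179 149 147 151 168 170 125 127 127
188 127 128 128 131 109 110 106 108 104  45  30  28  40  51  36  26  39  46 137 148 147 166 171 166 147 186 201
192 129 127 128 130 110 105 109 106 101  27  53  53  58  59  59  53  94  48 111 147 164 170 166 176 175 199 198
196 128 128 128 128 106 109 107 100 106  54  54  58  58  59  99  91  85 108  80 158 169 168 173 178 173 198 198
200 128 128 128 128 104 108 102 102  94  55  56  58  90  98  93  86  94 104  77 168 169 170 177 178 163 199 197
204 128 128 128 127 114 105  99 104  98  48  98 100  98  92  88  87 104 103 118 171 167 178 176 165 158 200 198
208 127 128 128 127 131 100 103 100  97  69  97  98  94  87  83 102 104  94 173 167 176 176 167 159 165 197 198
212 128 128 127 128 129 102 103  94 148 162 151  88  88  81  99 100  80 202 199 199 199 199 198 198 199 198 198
216 127 127 127 126 125 124 124 119 201 201 198 198 202 200 198 199 198 198 198 199 198 198 198 198 198 198 198
220 199 200 199 198 199 198 197 198 198 198 197 199 198 198 198 198 198 198 198 199 198 199 197 199 198 198 197
[251.35335134 205.30364314] [252.16181667 186.63983583]
```

View pics/w2c.png

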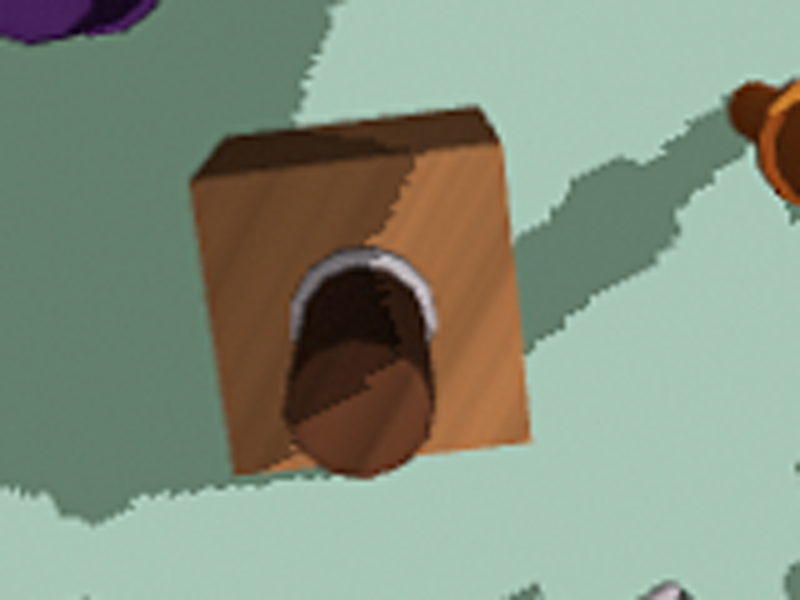

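The drift's handle top is at pixel (251.5,201.5) and the stand top's centre at (252.7,182). The collar is seated.

Run:
```python
from h import *
p=wonz(251.5,201.5,127);q=wonz(252.7,182.1,66);print(p,q)
a=(np.array([483.1,-269.4])+p[:2])/2
print(a,sense()["eef_pos"],move([a[0],a[1],85]))
```

```text
[ 480.67314706 -268.27747947  127.        ] [ 480.94955345 -268.02677383   66.        ]
[ 481.88657353 -268.83873974] [ 483.02916922 -265.89031354  201.30865999] [ 5.36971069e-04 -1.26355307e-01  4.65234984e+00]
```

```bash
python3 -m crank '[[[0,-0.12,0.9,0,0,0,85],[0,0,0.9,0,0,0,85],[0,0,0.9,0,0,0,85],[0,0,0.9,0,0,0,85],[0,0,0.6,0,0,0,85],[0,0,0.4,0,0,0,85],[0,0,0,0,0,0,85],[0,0,0,0,0,0,20]]]' 40
python3 -m crank '[[[0,0,0,0,0,0,20],[0,0,0,0,0,0,20],[0,0,0,0,0,0,20],[0,0,0,0,0,0,20],[0,0,0,0,0,0,20],[0,0,0,0,0,0,20],[0,0,0,0,0,0,20],[0,0,0,0,0,0,20]]]'
```

```text
time_s: 4.2
eef_pos: [482.2, -269.0, 86.9]
ee_rot: [0.0, 0.182, 0.983, -0.0]
force: [0.0, 0.0, 0.2]
grip_width: 0.853
grip_force: 0.0
time_s: 5.0
eef_pos: [482.1, -268.9, 86.7]
ee_rot: [0.0, 0.182, 0.983, -0.0]
force: [-1.9, -0.5, 5.7]
grip_width: 0.27
grip_force: 39.0
```

```bash
python3 -m crank '[[[0,0,0,0,0,0,15],[0,0,0,0,0,0,15],[0,0,-0.3,0,0,0,15],[0,0,-0.6,0,0,0,15],[0,0,-0.8,0,0,0,15],[0,0,-0.8,0,0,0,15],[0,0,-0.8,0,0,0,15],[0,0,-0.8,0,0,0,15]]]' 80
python3 -m crank '[[[0,0,-0.8,0,0,0,15],[0,0,-0.8,0,0,0,15],[0,0,-0.6,0,0,0,15],[0,0,0,0,0,0,15],[0,0,0,0,0,0,15],[0,0,0,0,0,0,15],[0,0,0,0,0,0,15],[0,0,0,0,0,0,15]]]'
python3 - <<'E'
from h import *
s=sense();print(s["force"]);im=capture("wrist");cv2.imwrite("pics/w3.png",im)
dx=s["eef_pos"]-[0,0,74.7]
print(wpix(dx),wpix(dx+[0,0,54]),wpix([596,-28.5,123]),move([596,-28.5,235]))
E
```

```text
time_s: 5.8
eef_pos: [481.8, -268.5, 189.6]
ee_rot: [-0.0, 0.182, 0.983, 0.0]
force: [-0.3, 0.1, -0.9]
grip_width: 0.258
grip_force: 78.3
time_s: 6.6
eef_pos: [481.8, -268.6, 243.2]
ee_rot: [-0.0, 0.182, 0.983, 0.0]
force: [0.1, 0.6, -1.3]
grip_width: 0.257
grip_force: 78.3
[ 0.13544054  0.64821619 -1.33273166]
[255.5394384  202.95953571] [255.52743775 231.17629624] [481.90284728 204.99634739] [-0.81694799 10.60401743  0.33693643]
```

View pics/w3.png

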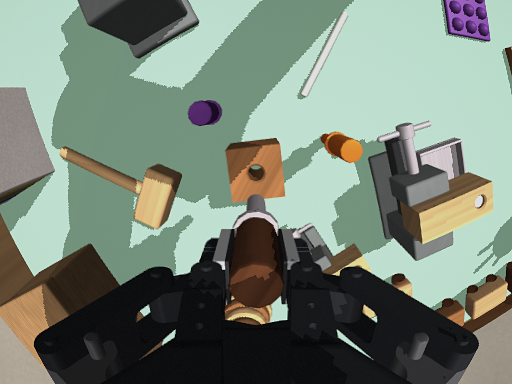

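The drift hangs upright in the grip, tip near (257,201). The stand hole is empty at (256,171), and the bore with the stub is at (481,201). Moving over the bore.

```bash
python3 -m crank '[[[-0.07,0.9,0,0,0,0,15],[-0.07,0.9,0,0,0,0,15],[-0.07,0.9,0,0,0,0,15],[-0.07,0.9,0,0,0,0,15],[-0.07,0.9,0,0,0,0,15],[-0.07,0.9,0,0,0,0,15],[-0.07,0.9,0,0,0,0,15],[-0.07,0.9,0,0,0,0,15]]]'
python3 -m crank '[[[-0.06,0.9,0,0,0,0,15],[-0.06,0.9,0,0,0,0,15],[-0.06,0.8,0,0,0,0,15],[-0.06,0.8,0,0,0,0,15],[0,0,0,0,0,0,15],[0,0,0,0,0,0,15],[0,0,0,0,0,0,15],[0,0,0,0,0,0,15]]]'
python3 - <<'E'
from h import *
s=sense();print(s["force"]);im=capture("wrist");cv2.imwrite("pics/w4.png",im)
cv2.imwrite("pics/top4.png",capture("top"));cv2.imwrite("pics/scene4.png",capture("scene"))
dx=s["eef_pos"]-[0,0,74.7]
print(wpix(dx),wpix([596,-28.5,123]),move([596,-28.5,243]))
cv2.imwrite("pics/w4c.png",cv2.resize(im[130:250,180:340],None,fx=5,fy=5,interpolation=cv2.INTER_CUBIC))
E
```

```text
time_s: 7.45
eef_pos: [559.9, -104.8, 243.6]
ee_rot: [-0.0, 0.182, 0.983, 0.0]
force: [-0.2, 0.3, -1.8]
grip_width: 0.264
grip_force: 78.3
time_s: 8.25
eef_pos: [595.5, -29.3, 243.8]
ee_rot: [0.0, 0.183, 0.983, -0.0]
force: [-0.5, -0.7, -0.7]
grip_width: 0.259
grip_force: 78.4
[-0.48228797 -0.74068207 -0.72818914]
[255.09013177 203.04522203] [256.15871612 187.48980509] [-0.01027281  0.02275048  0.03383512]
```

View pics/w4c.png

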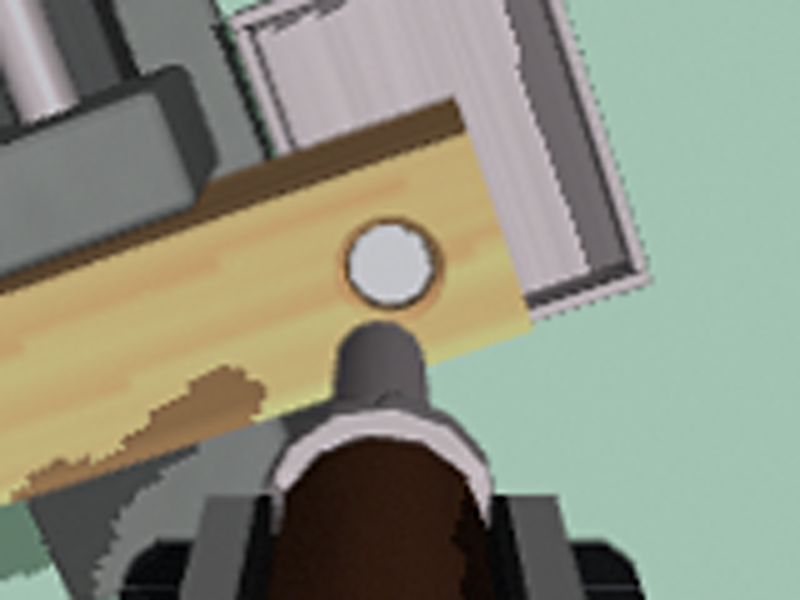

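The chamfer ring centre is at crop (391,265), i.e. wrist pixel (258.1,182.9). The tip centre is at about (255.8,203), matching the prediction.

Run:
```python
from h import *
s=sense()
for z in (116,119,123,127,130): print(z,wonz(258.1,182.9,z,s)[:2].round(1), onz("top",222.8,134.6,z)[:2].round(1),onz("scene",(551.5)/4-.5+170,68.5/4-.5+190,z)[:2].round(1))
# block corners: wrist vs top vs scene
c=lambda u,v:((u+.5)/5-.5+195,(v+.5)/5-.5+105)
w=lambda u,v:((u+.5)/5-.5+180,(v+.5)/5-.5+130)
for z in (116,120,123,127,130): print(z,[wonz(*w(*p),z,s)[:2].round(1) for p in((470,130),(533,322))],[onz("top",*c(*p),z)[:2].round(1) for p in((93,189),(95,105))])
print(wonz(255.8,203,s["eef_pos"][2]-74.7),s["eef_pos"])
```

```text
116 [594.3 -25.9] [596.5 -28.9] [594.8 -28.2]
119 [593.6 -25.6] [595.7 -29. ] [596.8 -30. ]
123 [592.6 -25.3] [594.6 -29.2] [599.5 -32.3]
127 [591.6 -24.9] [593.6 -29.4] [602.2 -34.6]
130 [590.9 -24.7] [592.8 -29.5] [604.2 -36.4]
116 [array([575.2,  -3.3]), array([614. ,  -4.8])] [array([578.1,  -6.7]), array([618.3,  -7.6])]
120 [array([574.5,  -3.3]), array([612.8,  -4.8])] [array([577.1,  -6.9]), array([617.1,  -7.8])]
123 [array([574. ,  -3.3]), array([611.8,  -4.8])] [array([576.3,  -7.1]), array([616.2,  -8. ])]
127 [array([573.3,  -3.3]), array([610.6,  -4.7])] [array([575.3,  -7.4]), array([615.1,  -8.2])]
130 [array([572.8,  -3.3]), array([609.6,  -4.7])] [array([574.6,  -7.6]), array([614.2,  -8.4])]
[595.63289008 -28.73230219 169.14588021] [595.55600294 -28.93853136 243.84588021]
```

```bash
python3 -m crank '[[[0.1,0.09,0,0,0,0,15],[0,0,0.25,0,0,0,15],[0,0,0.25,0,0,0,15],[0,0,0.25,0,0,0,15],[0,0,0.25,0,0,0,15],[0,0,0.25,0,0,0,15],[0,0,0,0,0,0,15],[0,0,0,0,0,0,15]]]'
python3 - <<'E'
from h import *
s=sense();print(s["eef_pos"],s["force"]);im=capture("wrist");cv2.imwrite("pics/w5.png",im)
print(wpix(s["eef_pos"]-[0,0,74.7]))
cv2.imwrite("pics/w5c.png",cv2.resize(im[150:230,200:310],None,fx=7,fy=7,interpolation=cv2.INTER_CUBIC))
E
```

```text
time_s: 9.2
eef_pos: [594.2, -25.5, 212.5]
ee_rot: [-0.0, 0.182, 0.983, 0.0]
force: [-0.1, 0.3, -1.5]
grip_width: 0.261
grip_force: 78.4
[594.16261175 -25.52913881 212.54139662] [-0.10220953  0.27619721 -1.5256724 ]
[255.47873555 202.76620967]
```

View pics/w5c.png

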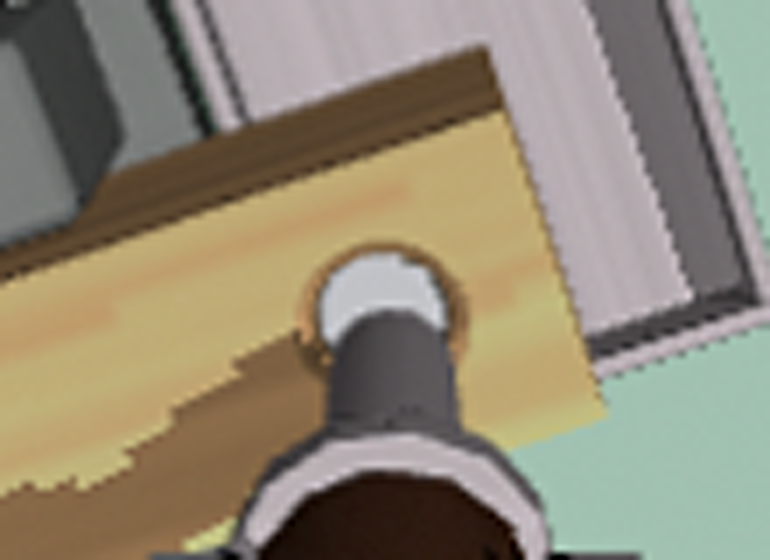

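The ring centre is at about crop (384,322), with the tip centre near (389,373). So the tip is well aligned, and the remaining row gap is height parallax.

Run:
```python
from h import *
s=sense()
for z in(114,117,120,124): 
    p=wonz(384.5/7-.5+200,322.5/7-.5+150,z,s); print(z,p[:2].round(1),move([p[0],p[1],s["eef_pos"][2]],s).round(3))
    # ring half-width check
    print((np.linalg.norm(wonz(298.5/7-.5+200,195.6,z,s)-wonz(469.5/7-.5+200,195.6,z,s))).round(1))
```

```text
114 [595.2 -26.9] [-0.054 -0.037  0.   ]
20.7
117 [594.3 -26.6] [-0.018 -0.036  0.   ]
20.5
120 [593.5 -26.2] [ 0.019 -0.036 -0.   ]
20.2
124 [592.4 -25.8] [ 0.067 -0.035 -0.   ]
19.9
```

```bash
python3 -m crank '[[[0,-0.03,0.06,0,0,0,15],[0,0,0.06,0,0,0,15],[0,0,0.06,0,0,0,15],[0,0,0.06,0,0,0,15],[0,0,0.06,0,0,0,15],[0,0,0.02,0,0,0,15],[0,0,0.02,0,0,0,15],[0,0,0.02,0,0,0,15]]]'
python3 -m crank '[[[0,0,0.02,0,0,0,15],[0,0,0.02,0,0,0,15],[0,0,0.02,0,0,0,15],[0,0,0.02,0,0,0,15],[0,0,0.02,0,0,0,15],[0,0,0.02,0,0,0,15],[0,0,0.02,0,0,0,15],[0,0,0.02,0,0,0,15]]]'
```

```text
time_s: 10.05
eef_pos: [593.9, -26.2, 203.6]
ee_rot: [0.0, 0.182, 0.983, -0.0]
force: [-0.6, -0.6, -0.9]
grip_width: 0.26
grip_force: 78.4
time_s: 10.85
eef_pos: [593.9, -26.2, 199.5]
ee_rot: [-0.0, 0.182, 0.983, 0.0]
force: [-0.6, 0.3, -0.8]
grip_width: 0.263
grip_force: 78.4
```

Tip at 124.8. Continuing gently.

```bash
python3 -m crank '[[[0,0,0.02,0,0,0,15],[0,0,0.02,0,0,0,15],[0,0,0.02,0,0,0,15],[0,0,0.02,0,0,0,15],[0,0,0.02,0,0,0,15],[0,0,0.02,0,0,0,15],[0,0,0.02,0,0,0,15],[0,0,0.02,0,0,0,15]]]'
```

```text
time_s: 11.65
eef_pos: [593.9, -26.2, 195.5]
ee_rot: [-0.0, 0.182, 0.983, -0.0]
force: [0.8, -0.2, -1.1]
grip_width: 0.261
grip_force: 78.4
```

```bash
python3 -m crank '[[[0,0,0.02,0,0,0,15],[0,0,0.02,0,0,0,15],[0,0,0.02,0,0,0,15],[0,0,0.02,0,0,0,15],[0,0,0.02,0,0,0,15],[0,0,0.02,0,0,0,15],[0,0,0.02,0,0,0,15],[0,0,0.02,0,0,0,15]]]'
```

```text
time_s: 12.45
eef_pos: [593.9, -26.2, 191.5]
ee_rot: [0.0, 0.182, 0.983, -0.0]
force: [0.5, 0.2, -1.5]
grip_width: 0.26
grip_force: 78.4
```

```bash
python3 -m crank '[[[0,0,0.02,0,0,0,15],[0,0,0.02,0,0,0,15],[0,0,0.02,0,0,0,15],[0,0,0.02,0,0,0,15],[0,0,0.02,0,0,0,15],[0,0,0.02,0,0,0,15],[0,0,0.02,0,0,0,15],[0,0,0.02,0,0,0,15]]]'
```

```text
time_s: 13.25
eef_pos: [594.2, -26.3, 188.6]
ee_rot: [0.001, 0.182, 0.983, -0.0]
force: [-0.9, -0.2, 7.5]
grip_width: 0.262
grip_force: 78.5
```

```bash
python3 -m crank '[[[0,0,0.02,0,0,0,15],[0,0,0.02,0,0,0,15],[0,0,0.02,0,0,0,15],[0,0,0.02,0,0,0,15],[0,0,0.02,0,0,0,15],[0,0,0.02,0,0,0,15],[0,0,0.02,0,0,0,15],[0,0,0.02,0,0,0,15]]]'
```

```text
time_s: 14.05
eef_pos: [594.4, -26.4, 185.4]
ee_rot: [0.001, 0.182, 0.983, -0.0]
force: [-2.0, 0.2, 9.8]
grip_width: 0.259
grip_force: 79.0
```

```bash
python3 -m crank '[[[0,0,0.02,0,0,0,15],[0,0,0.02,0,0,0,15],[0,0,0.02,0,0,0,15],[0,0,0.02,0,0,0,15],[0,0,0.02,0,0,0,15],[0,0,0.02,0,0,0,15],[0,0,0.02,0,0,0,15],[0,0,0.02,0,0,0,15]]]'
```

```text
time_s: 14.85
eef_pos: [594.4, -26.4, 181.4]
ee_rot: [0.001, 0.182, 0.983, -0.0]
force: [-2.0, 0.4, 9.9]
grip_width: 0.259
grip_force: 79.1
```

```bash
python3 -m crank '[[[0,0,0.02,0,0,0,15],[0,0,0.02,0,0,0,15],[0,0,0.02,0,0,0,15],[0,0,0.02,0,0,0,15],[0,0,0.02,0,0,0,15],[0,0,0.02,0,0,0,15],[0,0,0.02,0,0,0,15],[0,0,0.02,0,0,0,15]]]'
```

```text
time_s: 15.65
eef_pos: [594.4, -26.4, 177.4]
ee_rot: [0.001, 0.182, 0.983, -0.0]
force: [-2.8, 0.7, 10.7]
grip_width: 0.263
grip_force: 79.1
```

```bash
python3 -m crank '[[[0.01,0,0.04,0,0,0,15],[0.01,0,0.04,0,0,0,15],[0,0,0.04,0,0,0,15],[0,0,0.04,0,0,0,15],[0,0,0.04,0,0,0,15],[0,0,0.04,0,0,0,15],[0,0,0.04,0,0,0,15],[0,0,0.04,0,0,0,15]]]'
```

```text
time_s: 16.45
eef_pos: [594.3, -26.3, 169.6]
ee_rot: [0.002, 0.182, 0.983, -0.0]
force: [-1.5, 0.1, 12.4]
grip_width: 0.263
grip_force: 79.2
```

```bash
python3 -m crank '[[[0,0,0.03,0,0,0,15],[0,0,0.03,0,0,0,15],[0,0,0.03,0,0,0,15],[0,0,0.03,0,0,0,15],[0,0,0.03,0,0,0,15],[0,0,0.03,0,0,0,15],[0,0,0.03,0,0,0,15],[0,0,0.03,0,0,0,15]]]'
```

```text
time_s: 17.25
eef_pos: [594.3, -26.3, 163.7]
ee_rot: [0.002, 0.182, 0.983, -0.0]
force: [-1.6, 0.2, 11.5]
grip_width: 0.264
grip_force: 79.2
```

```bash
python3 -m crank '[[[0,0,0.03,0,0,0,15],[0,0,0.03,0,0,0,15],[0,0,0.03,0,0,0,15],[0,0,0.03,0,0,0,15],[0,0,0.03,0,0,0,15],[0,0,0.03,0,0,0,15],[0,0,0.03,0,0,0,15],[0,0,0.03,0,0,0,15]]]'
```

```text
time_s: 18.05
eef_pos: [594.4, -26.3, 157.6]
ee_rot: [0.002, 0.182, 0.983, -0.0]
force: [-0.6, -0.1, 12.8]
grip_width: 0.262
grip_force: 79.2
```

```bash
python3 -m crank '[[[0,0,0.02,0,0,0,15],[0,0,0.02,0,0,0,15],[0,0,0.02,0,0,0,15],[0,0,0.02,0,0,0,15],[0,0,0.02,0,0,0,15],[0,0,0.02,0,0,0,15],[0,0,0.02,0,0,0,15],[0,0,0.02,0,0,0,15]]]'
```

```text
time_s: 18.85
eef_pos: [594.3, -26.2, 153.0]
ee_rot: [0.002, 0.182, 0.983, -0.0]
force: [0.4, 0.4, 8.2]
grip_width: 0.263
grip_force: 79.1
```

```bash
python3 -m crank '[[[0,0,0.02,0,0,0,15],[0,0,0.02,0,0,0,15],[0,0,0.02,0,0,0,15],[0,0,0.02,0,0,0,15],[0,0,0.02,0,0,0,15],[0,0,0.02,0,0,0,15],[0,0,0.02,0,0,0,15],[0,0,0.02,0,0,0,15]]]'
```

```text
time_s: 19.65
eef_pos: [593.7, -26.1, 147.6]
ee_rot: [0.0, 0.182, 0.983, 0.0]
force: [4.6, 0.3, 0.7]
grip_width: 0.258
grip_force: 78.4
```

```bash
python3 -m crank '[[[0,0,0.02,0,0,0,15],[0,0,0.02,0,0,0,15],[0,0,0.02,0,0,0,15],[0,0,0.02,0,0,0,15],[0,0,0.02,0,0,0,15],[0,0,0,0,0,0,15],[0,0,0,0,0,0,15],[0,0,0,0,0,0,15]]]'
```

```text
time_s: 20.45
eef_pos: [593.7, -26.1, 145.1]
ee_rot: [0.0, 0.182, 0.983, 0.0]
force: [5.6, 0.1, 1.6]
grip_width: 0.263
grip_force: 78.4
```

```bash
python3 -m crank '[[[-0.015,0,0.02,0,0,0,15],[0,0,0.02,0,0,0,15],[0,0,0.02,0,0,0,15],[0,0,0.02,0,0,0,15],[0,0,0,0,0,0,15],[0,0,0,0,0,0,15],[0,0,0,0,0,0,15],[0,0,0,0,0,0,15]]]'
```

```text
time_s: 21.25
eef_pos: [593.8, -26.2, 143.0]
ee_rot: [0.0, 0.182, 0.983, 0.0]
force: [5.3, 0.1, 0.8]
grip_width: 0.261
grip_force: 78.4
```

```bash
python3 -m crank '[[[0,0,0.02,0,0,0,15],[0,0,0.02,0,0,0,15],[0,0,0.02,0,0,0,15],[0,0,0.02,0,0,0,15],[0,0,0,0,0,0,15],[0,0,0,0,0,0,15],[0,0,0,0,0,0,15],[0,0,0,0,0,0,15]]]'
```

```text
time_s: 22.05
eef_pos: [593.8, -26.2, 141.0]
ee_rot: [0.0, 0.182, 0.983, -0.0]
force: [5.4, -0.5, 1.7]
grip_width: 0.257
grip_force: 78.4
```

```bash
python3 -m crank '[[[-0.015,0,0.02,0,0,0,15],[0,0,0.02,0,0,0,15],[0,0,0.02,0,0,0,15],[0,0,0.02,0,0,0,15],[0,0,0,0,0,0,15],[0,0,0,0,0,0,15],[0,0,0,0,0,0,15],[0,0,0,0,0,0,15]]]'
```

```text
time_s: 22.85
eef_pos: [594.1, -26.3, 139.1]
ee_rot: [-0.0, 0.182, 0.983, -0.0]
force: [3.2, -0.7, 3.5]
grip_width: 0.265
grip_force: 78.4
```

Run:
```python
from h import *
s=sense();print(s["force"],s["eef_pos"]);a=capture("wrist");b=capture("scene");cv2.imwrite("pics/w6.png",a);cv2.imwrite("pics/s6.png",b)
cv2.imwrite("pics/c6.png",np.hstack([cv2.resize(a[150:270,190:330],(700,600))[:, :400] if 0 else cv2.resize(a[140:280,190:330],(400,400),interpolation=cv2.INTER_CUBIC),cv2.resize(b[150:280,240:370],(400,400),interpolation=cv2.INTER_CUBIC)]))
```

```text
[ 3.19197453 -0.73122148  3.45901059] [594.05067538 -26.29655719 139.11679935]
```

```bash
python3 -m crank '[[[0,0,0.02,0,0,0,15],[0,0,0.01,0,0,0,15],[0,0,0,0,0,0,15],[0,0,0,0,0,0,15],[0,0,0,0,0,0,15],[0,0,0,0,0,0,15],[0,0,0,0,0,0,15],[0,0,0,0,0,0,15]]]'
```

```text
time_s: 23.75
eef_pos: [594.2, -26.3, 139.1]
ee_rot: [0.0, 0.182, 0.983, -0.0]
force: [1.3, -0.6, 8.1]
grip_width: 0.261
grip_force: 78.6
```

View pics/c6.png

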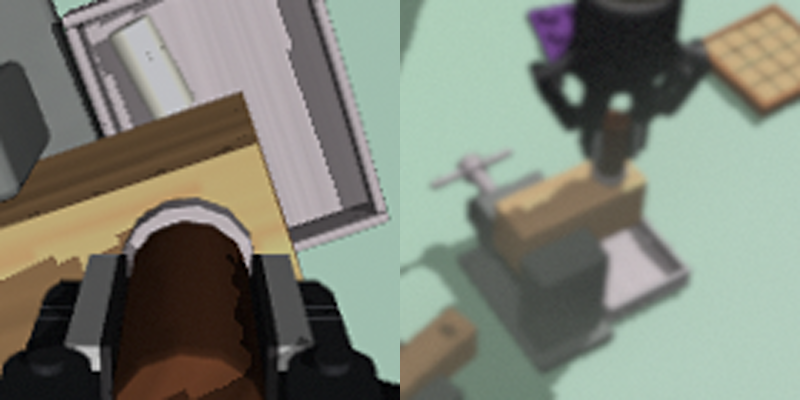

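```bash
python3 -m crank '[[[0,0,0.01,0,0,0,15],[0,0,0,0,0,0,15],[0,0,0,0,0,0,15],[0,0,0,0,0,0,15],[0,0,0,0,0,0,15],[0,0,0,0,0,0,15],[0,0,0,0,0,0,15],[0,0,0,0,0,0,15]]]'
```

```text
time_s: 24.55
eef_pos: [594.2, -26.3, 139.0]
ee_rot: [0.0, 0.182, 0.983, -0.0]
force: [-0.4, -0.1, 9.9]
grip_width: 0.26
grip_force: 78.7
```

The stub lies in the tray (crop (155,65)) and the collar sits on the block under about 10 N. Lifting out.

```bash
python3 -m crank '[[[0,0,-0.3,0,0,0,15],[0,0,-0.6,0,0,0,15],[0,0,-0.6,0,0,0,15],[0,0,-0.6,0,0,0,15],[0,0,-0.6,0,0,0,15],[0,0,-0.7,0,0,0,15],[0,0,-0.7,0,0,0,15],[0,0,0,0,0,0,15]]]'
python3 - <<'E'
from h import *
print(sense()["eef_pos"],move([482.0,-268.7,240]))
E
```

```text
time_s: 25.35
eef_pos: [594.0, -26.3, 241.8]
ee_rot: [0.0, 0.182, 0.983, -0.0]
force: [-0.7, -0.0, -1.4]
grip_width: 0.267
grip_force: 78.8
[593.98380213 -26.3230508  241.84557237] [  0.70529929 -10.65652208   0.07531146]
```

```bash
python3 -m crank '[[[0.06,-0.9,0,0,0,0,15],[0.06,-0.9,0,0,0,0,15],[0.06,-0.9,0,0,0,0,15],[0.06,-0.9,0,0,0,0,15],[0.06,-0.9,0,0,0,0,15],[0.06,-0.9,0,0,0,0,15],[0.06,-0.9,0,0,0,0,15],[0.06,-0.9,0,0,0,0,15]]]'
python3 -m crank '[[[0.06,-0.9,0,0,0,0,15],[0.06,-0.9,0,0,0,0,15],[0.06,-0.9,0,0,0,0,15],[0.04,-0.7,0,0,0,0,15],[0,0,0,0,0,0,15],[0,0,0,0,0,0,15],[0,0,0,0,0,0,15],[0,0,0,0,0,0,15]]]'
python3 - <<'E'
from h import *
print(sense()["eef_pos"],move([482.0,-268.8,240]))
s=sense();a=capture("wrist");cv2.imwrite("pics/w7.png",a)
g=cv2.cvtColor(a,cv2.COLOR_BGR2GRAY)
print(wpix(s["eef_pos"]-[0,0,74.7]))
for y in range(160,216,3): print(y,' '.join(f"{v:3d}" for v in g[y,232:282:2]))
b=cv2.imread("pics/w3.png",0);print()
for y in range(160,216,3): print(y,' '.join(f"{v:3d}" for v in b[y,232:282:2]))
E
```

```text
time_s: 26.15
eef_pos: [517.0, -190.3, 238.8]
ee_rot: [-0.002, 0.182, 0.983, 0.001]
force: [0.2, -0.3, -1.3]
grip_width: 0.26
grip_force: 78.8
time_s: 26.95
eef_pos: [482.9, -266.6, 240.3]
ee_rot: [-0.0, 0.182, 0.983, 0.0]
force: [0.4, 0.5, -1.5]
grip_width: 0.266
grip_force: 78.8
[ 482.93360443 -266.57193994  240.28267942] [ 0.00299572 -0.09658672  0.01128154]
[255.66293878 202.96062627]
160  83  89  90  93  93  91  91  91  90  80 133 147 141 135 143 138 136 136 135 135 131 133 128 122 213
163  88  90  91  92  91  91  92  90  82 144 148 147 138 144 139 134 136 134 136 130 133 131 124 124 163
166  89  91  93  92  89  93  90  91 102 125 133 133 129  85 115 139 135 137 132 133 131 124 124 126 138
169  90  92  92  89  90 148 142  76  28  49  77 100  82  44  60 106 139 132 131 132 124 125 125 138 142
172  92  93  88  87 147 151 122  68  29  32  36  39  42  44  41  83 128 132 132 124 125 123 134 143 145
175  93  90  86 155 151 143 130  76  73  46  36  40  42  44  40  88 129 133 128 125 125 133 142 145 143
178  90  85 157 152 145 143 142 129  73  70  68  48  41  41  93 115 134 129 125 124 
[... 2544 characters left out ...]
 139 135 139  84  78  89  95 100 105 118 133 142 144 140 146 148 146 136 130
199 143 145 145 137 141 141 135 138  70  70  82  91  96 103 105 104 194 213 212 214 214 213 213 213 213
202 137 140 136 135 136 135 136 125  64  72  82  92  97 103 105 106  99 215 212 212 212 212 212 212 212
205 131 132 132 127 161 192 159 169  63  74  84  93  98 104 105 106  95 210 212 212 212 212 212 212 212
208 212 213 213 212 212 212 214 152  65  75  85  93  99  94 105 106  99 204 212 212 212 212 212 212 212
211 212 212 212 212 213 215 201  96  91  95  93  94 102 115 106 105 104 153 214 214 212 212 212 212 212
214 212 212 212 217 182  75  86 200 212 210 208 208 207 208 209 213 220 168 105 100 209 213 212 212 212
```

The tip sits in the grip exactly as at the start. Correcting y and descending.

```bash
python3 -m crank '[[[0,-0.09,0.5,0,0,0,15],[0,0,0.7,0,0,0,15],[0,0,0.7,0,0,0,15],[0,0,0.7,0,0,0,15],[0,0,0.7,0,0,0,15],[0,0,0.4,0,0,0,15],[0,0,0,0,0,0,15],[0,0,0,0,0,0,15]]]'
python3 -m crank '[[[0,0,0.05,0,0,0,15],[0,0,0.05,0,0,0,15],[0,0,0.05,0,0,0,15],[0,0,0.05,0,0,0,15],[0,0,0.05,0,0,0,15],[0,0,0.05,0,0,0,15],[0,0,0.05,0,0,0,15],[0,0,0,0,0,0,15]]]'
```

```text
time_s: 27.8
eef_pos: [482.1, -269.6, 148.4]
ee_rot: [0.0, 0.182, 0.983, -0.0]
force: [-0.5, -0.1, -0.7]
grip_width: 0.262
grip_force: 78.8
time_s: 28.6
eef_pos: [481.8, -269.4, 139.1]
ee_rot: [-0.0, 0.182, 0.983, 0.0]
force: [0.5, -0.3, -1.2]
grip_width: 0.258
grip_force: 78.8
```

```bash
python3 -m crank '[[[0,0.02,0.05,0,0,0,15],[0,0,0.1,0,0,0,15],[0,0,0.1,0,0,0,15],[0,0,0.1,0,0,0,15],[0,0,0.1,0,0,0,15],[0,0,0.1,0,0,0,15],[0,0,0.1,0,0,0,15],[0,0,0,0,0,0,15]]]'
```

```text
time_s: 29.4
eef_pos: [482.0, -268.9, 122.6]
ee_rot: [-0.0, 0.182, 0.983, 0.0]
force: [0.1, -0.0, -0.9]
grip_width: 0.261
grip_force: 78.8
```

```bash
python3 -m crank '[[[0,0,0.15,0,0,0,15],[0,0,0.15,0,0,0,15],[0,0,0.15,0,0,0,15],[0,0,0.15,0,0,0,15],[0,0,0.15,0,0,0,15],[0,0,0.15,0,0,0,15],[0,0,0.15,0,0,0,15],[0,0,0,0,0,0,15]]]'
```

```text
time_s: 30.2
eef_pos: [481.9, -268.9, 96.2]
ee_rot: [-0.0, 0.182, 0.983, 0.0]
force: [0.1, -0.2, -0.9]
grip_width: 0.266
grip_force: 78.8
```

9.5 mm to go.

```bash
python3 -m crank '[[[0,0,0.06,0,0,0,15],[0,0,0.06,0,0,0,15],[0,0,0.06,0,0,0,15],[0,0,0.05,0,0,0,15],[0,0,0.04,0,0,0,15],[0,0,0.03,0,0,0,15],[0,0,0.03,0,0,0,15],[0,0,0.02,0,0,0,15]]]'
```

```text
time_s: 31.0
eef_pos: [482.1, -269.0, 88.0]
ee_rot: [-0.0, 0.182, 0.983, -0.0]
force: [-0.6, 0.4, -0.6]
grip_width: 0.261
grip_force: 78.8
```

```bash
python3 -m crank '[[[0,0,0.01,0,0,0,15],[0,0,0.01,0,0,0,15],[0,0,0.01,0,0,0,15],[0,0,0,0,0,0,15],[0,0,0,0,0,0,15],[0,0,0,0,0,0,15],[0,0,0,0,0,0,15],[0,0,0,0,0,0,15]]]'
```

```text
time_s: 31.8
eef_pos: [482.1, -269.0, 87.3]
ee_rot: [-0.0, 0.182, 0.983, -0.0]
force: [0.1, 0.5, -1.9]
grip_width: 0.261
grip_force: 78.8
```

```bash
python3 -m crank '[[[0,0,0.02,0,0,0,15],[0,0,0.01,0,0,0,15],[0,0,0,0,0,0,15],[0,0,0,0,0,0,15],[0,0,0,0,0,0,85],[0,0,0,0,0,0,85],[0,0,0,0,0,0,85],[0,0,0,0,0,0,85]]]'
python3 -m crank '[[[0,0,0,0,0,0,85],[0,0,0,0,0,0,85],[0,0,0,0,0,0,85],[0,0,-0.3,0,0,0,85],[0,0,-0.8,0,0,0,85],[0,0,-0.8,0,0,0,85],[0,0,-0.9,0,0,0,85],[0,0,-0.9,0,0,0,85]]]'
python3 -m crank '[[[0,0,-0.5,0,0,0,85],[0,0,-0.4,0,0,0,85],[0,0,0,0,0,0,85],[0,0,0,0,0,0,85],[0,0,0,0,0,0,85],[0,0,0,0,0,0,85],[0,0,0,0,0,0,85],[0,0,0,0,0,0,85]]]'
python3 - <<'E'
from h import *
s=sense();a=capture("wrist");b=cv2.imread("pics/w2.png");cv2.imwrite("pics/w8.png",a)
print(s["eef_pos"])
for n,im in(("w2",b),("w8",a)):
    v=cv2.cvtColor(im,cv2.COLOR_BGR2HSV)[...,2]
    print(n)
    for y in range(168,218,6): print(y,' '.join(f"{k:3d}" for k in v[y,224:280:3]))
print(wpix([480.67,-268.28,127],s))
E
```

```text
time_s: 32.6
eef_pos: [482.1, -269.0, 86.4]
ee_rot: [-0.0, 0.182, 0.983, 0.0]
force: [-0.7, 0.5, -0.3]
grip_width: 0.922
grip_force: 0.0
time_s: 33.4
eef_pos: [482.1, -269.0, 180.5]
ee_rot: [0.0, 0.182, 0.983, -0.0]
force: [0.6, -0.3, 0.1]
grip_width: 0.996
grip_force: 0.0
time_s: 34.2
eef_pos: [482.0, -269.0, 201.3]
ee_rot: [-0.0, 0.182, 0.983, 0.0]
force: [-0.3, -0.2, -0.3]
grip_width: 0.996
grip_force: 0.0
[ 482.03900287 -269.00330995  201.30640164]
w2
168 103  99 103 107 108 105 108 108 102 104 163 162 169 158 160 160 156 157 150
174  97 105 107 108 106 110  96 106  43  23  32  67 192 133 161 155 157 147 146
180 104 107 108 105 109 117  27  29  28  29  24  50  44  51 136 157 146 146 157
186 107 109 105 109 107  70  27  29  26  25  23  22  48  46 125 147 146 161 170
192 110 105 109 106 101  27  53  53  58  59  59  53  94  48 111 147 164 170 166
198 105 110 105 100 108  55  52  59  58  55  94  90  86 105  67 165 171 166 177
204 114 105  99 104  98  48  98 100  98  92  88  87 104 103 118 171 167 178 176
210 130 100 104  98  99 116  91  96  91  84  90 102 101 151 169 168 192 198 198
216 125 124 124 119 201 201 198 198 202 200 198 199 198 198 198 199 198 198 198
w8
168 105 103  98 103 106 109 107 108 108 102 103 171 161 169 158 160 159 156 156
174 103  98 104 105 109 106 108  85 118  51  24  28  69 182 121 161 155 157 149
180 103 104 106 108 106 108 112  28  27  28  26  26  44  44  40 175 158 147 146
186 131 107 109 106 108 106 114  29  29  24  26  25  24  42  43 157 146 145 158
192 128 110 104 108 107 100  64  38  53  57  58  59  55  85  57  41 146 162 170
198 128 103 109 106  99 104  48  54  57  59  58  93  92  84 101  89 167 171 166
204 127 131 107 100 103  99  46  95  99  99  96  89  82 101 104  89 173 166 177
210 127 129 101 104  98  98 148  86  97  92  87  83 101 103  72 170 168 197 198
216 124 124 126 124 176 152 201 199 196 198 200 199 201 198 198 197 198 198 198
[255.73505341 201.30079993]
```

The same picture as at the start, shifted by the TCP offset alone: the drift is home, upright and collar-seated, and the gripper is clear. Handing in.

```bash
python3 -c "
from rig import *
print(finish_job())"
```

```text
the job is handed in; nothing more can be done
None
```

The stub was pushed through into the tray, the collar was rested on the block at about 10 N, and the drift was put back upright and fully home in its stand; I handed the job in after 34 s on the robot's clock, and no verdict was shown.

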